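# Clip down the chopper's lid, slide its child lock aside and switch it on

### The arm

A 7-joint arm with a two-finger parallel gripper is mounted at the origin on the work surface. World frame = base frame: x ahead of the robot, y to its left, z up, the work surface at z = 0. Lengths are in m, angles in degrees, forces in N, time in s.
With the tool pointing down it reaches from about 0.425 to 0.875 m from the base axis. Payload 4.7 kg.
Tool frame: the origin (TCP) lies midway between the tips of the shut fingers; the grasp point (between the pads) lies 19 mm behind it; z points along the fingers, y is the direction in which the jaws open and shut (so a half turn about z gives the same grasp; the last joint's range is limited). The gripper opens to 87 mm and grips with 3 to 60 N. Pads are 19 mm wide; open, the fingers measure 117 mm over their backs; the gripper's body (75 mm by 190 mm) begins 51 mm behind the grasp point.
Start: joints at [-73.218, 18.392, -4.016, 83.108, 1.295, 78.541, -3.26], TCP at [0.179, 0.625, 0.223] pointing down, gripper open.
Joint ranges: [-163.93, 163.93], [-17.29, 119.83], [-79.2, 71.16], [3.27, 140.29], [-89.18, 269.18], [5.43, 117.66], [-154.24, 154.24]. Speed limits (degrees/s): [147.25, 147.25, 180, 180, 180, 180, 180].

### API

Orientations are given as [roll, pitch, yaw] about the fixed x, y, z axes, in that order (R = Rz(yaw) Ry(pitch) Rx(roll)).
In Python, from cell import env gives the robot as it stands.
- The arm moves only by the tool apply_moves, never from a script. Its argument "targets" is a list of rows, each a list of 2 entries, a list of its own where there are three numbers: the shift along the world's x, y, z in mm, then the turn, a rotation vector about the world's x, y, z in rad. A call has 1 to 8 rows; each row is the pose to reach, as a shift and turn from the pose commanded when the call began; what a row does not reach only later rows make up. A row lasts 1/10 s, in which the tool goes at most 50 mm and 8.59 degrees, less where a joint would pass 70% of its speed; a pose out of reach is approached as far as the arm can. A call with a gripper value outside its range is refused whole. "hand" is the finger opening in mm, from 0 to 87, set as the call begins (left out, the last holds). The fingers move at their own pace and stop on an object; "squeeze" is the grip in N (left out, the last holds). Time passes only in rows, so rows that repeat a pose let the fingers close. It gives the time, the measured TCP pose, the force and the opening at its end, in the units of the state.
- env.get_obs(): the state, without advancing time (a new reading comes with each control period).
- env.read_camera(name): name is "side" or "top"; returns a dict with "image" (480x640x3 uint8, red, green, blue), "camera_matrix" (3x3 intrinsics, pixels), "camera_from_world" (4x4, takes a point from world to camera coordinates). Camera axes: x right, y down, z forward; pixel columns grow to the right and rows downward; lengths in m; the calibration is good to about 2 mm. A picture is of the moment at which its call begins. There is no depth.
- env.sign_off(): hands the job in, once; it reports no verdict.
Trained networks look in a picture, given as the dict that the camera call returned (one of the last four; its "shot" number tells which), for a name from the list of things; names that differ only in an ending like _2 or _b are one class to them, and where a whole thing is asked for, a point or a joint stands for the part that bears it (a point fixed in the world has none). Each returns a list of dicts, best first, with "conf" (0 to 1); they miss things now and then, are a little off and sometimes report something else, mostly with a low value. They report only what shows in the picture. A call takes as long as a camera call.
- env.regions_of(picture, target): "region" (480x640 bool, what is visible of it) and "rect" ([left, top, right, bottom] in pixels, round what is visible of it).
The state is a dict: "time_s": time; "qpos": joint angles; "joint_velocities": joint speeds; "effort": joint torques, N m; "tool_pos": TCP position; "tool_rot": TCP orientation; "force": force on the tool from outside, world axes, zero at the start; "wrist_torque": the same for the moment, N m; "grip_width": finger opening in m.
Only numpy, scipy, OpenCV 4.12 (cv2) and the standard library are available. Lean on these libraries where they do the work, as an engineer would, in place of code of your own. Each camera call takes 0.05 s, during which the arm holds its last target. There are 200 camera calls.

### The job

Get the electric chopper going: fold down the three blue clips around its lid one by one until each has snapped home, then slide the orange child-lock tab all the way away from the green button, and only then press the button in, gently, until it has clicked and stays in by itself. Leave the other things on the counter where they are.

Things in the scene. Friction and masses are not known exactly. Their poses are not given: they have to be found in the camera images.
- chopper: Electric food chopper, held fast by suction feet: cream motor base 184 x 184 x 100 mm with a control panel sloping 30 degrees on its -x side, a round steel bowl on top and a white lid (radius 83 mm, top at z 208 mm, low grip bar to z 219 mm) already seated. Origin: centre of the underside, below the bowl's axis; x points away from the panel, y left, z up.
- start_switch: Black face plate of the panel, with the green button. Origin: middle of the panel's surface, (-0.1208, 0, 0.0788) in the chopper's frame; z is the panel's outward normal (-0.5, 0, 0.866), x points up the slope, y left. Panel 176 mm wide, 85 mm up the slope. Lid and front clip tower 120 mm above it only 29 mm behind the button: lean the gripper back along the normal for room.
- clip_front_hinge (a point): Middle of the hinge axis of the front clip, above the control panel on the lid's edge: (-0.087, 0, 0.196) in the chopper's frame, with its axes. The three clips are equal blue flaps 38 mm wide, 4 mm thick, reaching 35 mm from the hinge axis, with a lip 3 mm outward at the end.
- clip_left_hinge (a point): Middle of the hinge of the left rear clip, on the lid's edge at +60 degrees from the chopper's x axis: (0.0435, 0.0753, 0.196) in its frame.
- clip_right_hinge (a point): Middle of the hinge of the right rear clip, on the lid's edge at -60 degrees from the chopper's x axis: (0.0435, -0.0753, 0.196) in its frame.
- clip_front (a joint): Front clip's angle about its level hinge along the rim (rad): 0 = home, hanging straight down against the bowl; 1.57 = sticking straight out from the bowl; up to 2.4 = out and up. Starts at 1.7 to 2.3 and stays where left while far open. Below about 1.35 a snap spring resists, about 5 N at the flap's end, more nearer the hinge; at about 0.6 it goes over centre and then snaps home by itself if free.
- clip_left (a joint): Angle of the left rear clip, as for the front clip.
- clip_right (a joint): Angle of the right rear clip, as for the front clip.
- tab_grip (a point): Middle of the ribbed top of the orange lock tab's thumb piece: 22 mm up the slope x 16 mm along the panel, 19 mm out from the panel. A tongue 14 mm wide, up to 7.5 mm above the panel, runs left from it to under the button's head. Axes as the switch plate; there it is at (0, -0.016, 0.019) when locked. Free space between thumb piece and button head: 32 mm.
- lock_tab (a joint): Travel of the child-lock tab (m): 0 = locked, tongue under the button's head; it slides right along the panel (the switch plate's -y), away from the button, to its end stop at 0.018 = unlocked. A detent of about 5 N resists in the first half and pulls it on in the second half, so it stays at either end.
- button_top (a point): Middle of the top face of the green round push button (32 mm across), 20.5 mm out from the panel when it is out. In the switch plate's frame (0, 0.040, 0.0205). The axes are the switch plate's: the button is pressed along -z, into the panel.
- start_button (a joint): Travel of the start button into the panel (m): 0 = out (off). Pressing takes up to 9 N. How deep the switch clicks over differs each time and cannot be seen, only felt: anywhere from 3 to 11 mm. 2.5 mm past that (5.5 to 13.5 mm) it meets its solid stop, and there it stays in when let go; let go before the click it springs back out. While the tab is locked it moves only about 1 mm.
- kettle: Stainless steel electric kettle on its round black base, 201 mm tall, 160 mm across, loose. Origin: centre of the underside. To be left alone.
- mug_a: Blue enamel mug, 82 mm across, 80 mm tall, loose. Origin: centre of the underside. To be left alone.
- mug_b: The other blue enamel mug, the same.
- canister: Closed red plastic canister with a screw-top lid, 106 mm across, 135 mm tall, loose. Origin: centre of the underside. To be left alone.
- saucer: Green melamine saucer, 140 mm across, 19 mm tall, loose. Origin: centre of the underside. To be left alone.
- teaspoon: Steel teaspoon, 140 mm long, lying on the counter beside the saucer, loose. To be left alone.

How it is judged (in metres and radians):
On the way, in this order (a step that is already met when the one before it is completed fails the run):
1. all three lid clips snapped home, before the child lock is undone (value of joint each of clip_front, clip_left, clip_right below 0.1 rad and value of joint lock_tab below 0.006 m), for 0.2 s.
2. child-lock tab slid fully aside, the button still out (value of joint lock_tab above 0.0155 m and value of joint start_button below 0.002 m), for 0.2 s.
3. start button clicked in (value of joint start_button above 0.0045 m), for 0.2 s.
At the end, for the whole second after the job is handed in: All three clips are home (within 0.1 rad), the child-lock tab is at its unlocked end (at least 15.5 of 18 mm) and the button stays in by itself, clicked over (more than 4.5 mm in) (value of joint each of clip_front, clip_left, clip_right below 0.1 rad and value of joint lock_tab above 0.0155 m and value of joint start_button above 0.0045 m); the robot touches nothing.
It fails at once if the start button is pushed with more than 45 N (contact force between the fingers and start_switch above 45 N).
It fails at once if another thing on the counter is shifted by more than 25 mm (distance of any of kettle, mug_a, mug_b, canister, saucer, teaspoon from where it was at the start of the episode above 0.025 m).
It also fails if it takes over 61 s, if anything falls off the work surface, if the arm or the gripper's body presses on something with over 40 N, if the wrist force passes 120 N, or if a joint passes its speed limit or range.

## Working session

There is one attempt and no reset: what is moved stays moved. The work goes in short steps, Python scripts to look and compute and a tool call to move; the robot and the scene stay as the last step left them, time stands still between calls to the robot, and variables do not carry over. Pictures are saved under pics/ and viewed, about 8 in all and at most 12, crops included, and the job is handed in when it is done.

Besides the shell and the picture viewer there is one more tool, called after "Emit:" as a command line: name --argument value ..., lists and objects as JSON in quotes. apply_moves: Moves the arm, as the interface text tells. Its arguments: {"type":"object","properties":{"targets":{"type":"array","items":{"type":"array"}},"hand":{"type":"number"},"squeeze":{"type":"number"}},"required":["targets"]}

```bash
mkdir -p pics; ls; python3 - <<'E'
from cell import env
import cv2,numpy as np
o=env.get_obs();print({k:np.round(v,3) for k,v in o.items()})
for n in("side","top"):
    p=env.read_camera(n);cv2.imwrite(f"pics/{n}0.png",p["image"][:,:,::-1])
    print(n,p["camera_matrix"].tolist(),np.round(p["camera_from_world"],4).tolist())
    for t in ["chopper","start_switch","clip_front","clip_left","clip_right","lock_tab","start_button","kettle","mug_a","canister","saucer"]:
        for r in env.regions_of(p,t)[:3]:
            ys,xs=np.nonzero(r["region"]);print(t,round(r["conf"],2),np.round(r["rect"]).tolist(),xs.mean().round(1),ys.mean().round(1),len(xs))
E
```

```text
pics
{'time_s': np.float64(0.0), 'qpos': array([-73.22 ,  18.44 ,  -4.017,  83.174,   1.297,  78.539,  -3.259]), 'joint_velocities': array([ 0.043,  0.006, -0.028, -0.04 , -0.067, -0.104, -0.032]), 'effort': array([ 1.0000e-03, -4.9130e+01, -4.0400e-01, -3.1253e+01, -6.4000e-02,
        4.4000e-02,  0.0000e+00]), 'tool_pos': array([0.179, 0.624, 0.221]), 'tool_rot': array([-1.79892e+02,  7.00000e-03,  1.64031e+02]), 'force': array([-0.778, -0.02 , -0.249]), 'wrist_torque': array([ 0.062, -0.013,  0.021]), 'grip_width': np.float64(0.087)}
side [[619.9921222807664, 0.0, 322.020401434793], [0.0, 619.9921222807664, 243.35484126970343], [0.0, 0.0, 1.0]] [[0.9839, -0.1785, -0.0021, -0.5746], [-0.137, -0.7474, -0.65, 0.1911], [0.1144, 0.6399, -0.7599, 1.7604], [0.0, 0.0, 0.0, 1.0]]
chopper 0.97 [264.0, 206.0, 366.0, 322.0] 316.6 267.3 7408
start_switch 0.85 [266.0, 256.0, 306.0, 309.0] 286.8 282.1 994
start_switch 0.67 [284.0, 244.0, 299.0, 254.0] 291.3 249.6 122
clip_front 0.68 [280.0, 272.0, 294.0, 289.0] 286.0 282.1 134
clip_left 0.43 [318.0, 203.0, 336.0, 215.0] 327.0 209.1 146
clip_rig
[... 944 characters left out ...]
tch 0.92 [301.0, 272.0, 373.0, 311.0] 337.6 291.4 1219
clip_front 0.47 [329.0, 274.0, 347.0, 291.0] 335.8 281.1 211
clip_right 0.54 [342.0, 204.0, 363.0, 226.0] 352.5 212.1 211
lock_tab 0.44 [330.0, 287.0, 348.0, 299.0] 339.7 291.2 146
start_button 0.62 [316.0, 291.0, 332.0, 305.0] 324.2 298.5 135
kettle 0.85 [108.0, 229.0, 184.0, 290.0] 149.7 257.3 3639
mug_a 0.85 [323.0, 163.0, 359.0, 196.0] 337.7 181.1 895
mug_a 0.72 [303.0, 274.0, 372.0, 307.0] 337.5 291.9 1158
mug_a 0.64 [382.0, 173.0, 419.0, 208.0] 404.4 190.1 914
canister 0.87 [261.0, 154.0, 303.0, 203.0] 282.2 177.6 1546
saucer 0.67 [343.0, 205.0, 367.0, 227.0] 352.5 212.8 192
saucer 0.61 [437.0, 243.0, 489.0, 296.0] 461.3 267.2 1994
```

```bash
python3 - <<'E'
import cv2,numpy as np
a=cv2.imread("pics/top0.png")[140:330,240:440];b=cv2.imread("pics/side0.png")[190:370,240:440]
a=cv2.resize(a,None,fx=4,fy=4,interpolation=2)[:600];a=cv2.resize(cv2.imread("pics/top0.png")[150:330,240:440],(660,594),interpolation=2)
cv2.imwrite("pics/ta.png",a);cv2.imwrite("pics/sa.png",cv2.resize(cv2.imread("pics/side0.png")[190:370,230:430],(660,594),interpolation=2))
E
```

```text
(no output)
```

View pics/ta.png

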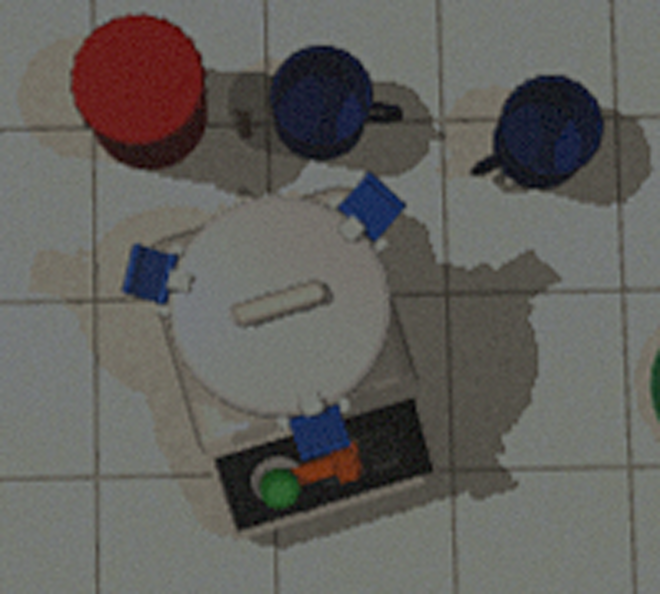

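View pics/sa.png

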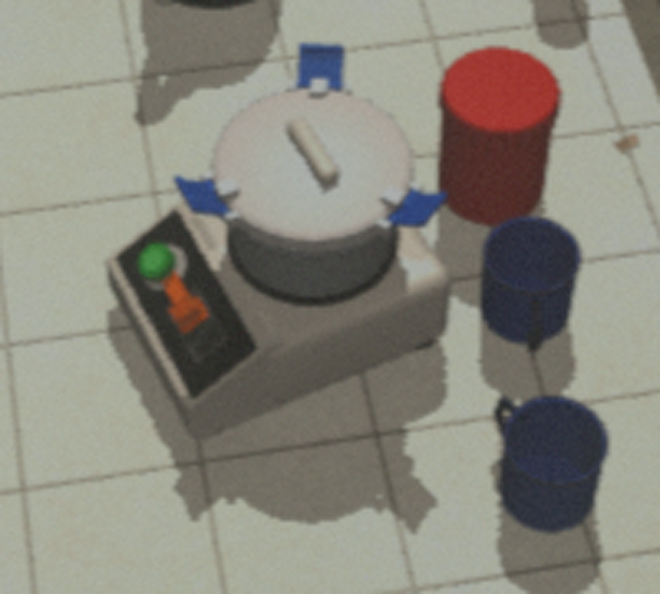

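View pics/top0.png

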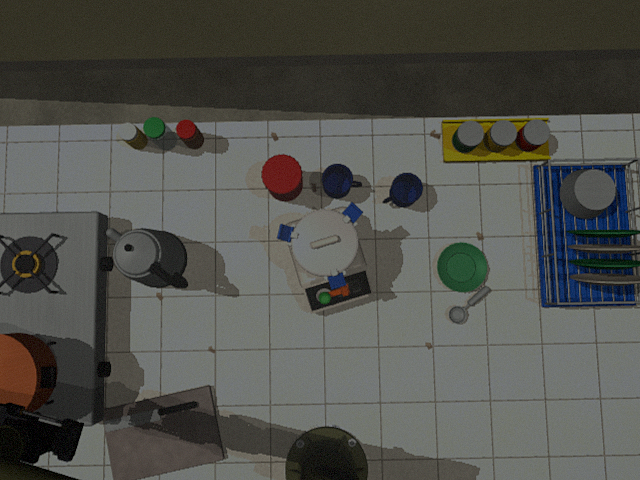

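The pictures show the chopper ahead of the robot, turned about +17°, with all three clips open. The lid centre is at about (325,243) in the top view and the green button at about (325,298). I'll fit the pose from both views.

```bash
cat > fit.py <<'E'
from cell import env
import cv2,numpy as np
from scipy.optimize import least_squares
s=np.array([[.866,0,-.5],[0,1,0],[.5,0,.866]])
P=lambda x,y,z:np.array([-.1208,0,.0788])+s@[x,y,z]
L=[[0,0,.208],P(.0425,.088,0),P(.0425,-.088,0),P(-.0425,-.088,0),P(-.0425,.088,0),P(0,.04,.0205),P(0,-.016,.019)]
U={"top":np.array([[280,306],[217,460],[413,400],[432,470],[240,530],[280,488],[347,463]])/3.3+[240,150],
"side":np.array([[312,166],[178,210],[257,350],[193,397],[110,262],[157,260],[190,314]])/3.3+[230,190]}
L=np.array(L);C={n:env.read_camera(n) for n in U}
def T(q,p):c,d=np.cos(q[2]),np.sin(q[2]);return p@np.array([[c,d,0],[-d,c,0],[0,0,1]])+[q[0],q[1],0]
def pr(n,W):
    h=np.c_[W,np.ones(len(W))]@C[n]["camera_from_world"].T;k=C[n]["camera_matrix"]
    return h[:,:2]/h[:,2:3]*k[0,0]+k[:2,2]
f=lambda q:np.concatenate([(pr(n,T(q,L))-U[n]).ravel() for n in U])
r=least_squares(f,[.55,0,.3],loss="soft_l1");q=r.x
if __name__=="__main__":
    print(q,np.degrees(q[2]));print(np.round(f(q).reshape(2,-1,2),1).tolist())
    print("button",T(q,L[5:6]),"tab",T(q,L[6:7]))
    for n,a in(("front",180),("left",60),("right",-60)):
        a=np.radians(a);e=np.array([np.cos(a),np.sin(a),0]);print(n,np.round(T(q,np.array([e*.112+[0,0,.165],e*.102+[0,0,.165]])),4).tolist())
    print("axes y,normal,up",np.round(T([0,0,q[2]],np.array([[0,1,0],s[:,2],s[:,0]])),3).tolist())
    a=C["side"]["image"][:,:,::-1].copy()
E
python3 fit.py
```

```text
[ 0.59152064 -0.00851426  0.2941203 ] 16.85185197775481
[[[-0.0, -1.1], [-3.0, -2.4], [1.6, -5.1], [3.3, 0.9], [-1.0, 3.1], [0.9, 0.6], [0.9, 1.3]], [[0.6, -3.9], [1.0, -2.9], [4.5, -0.7], [-0.1, 4.3], [-1.0, -0.2], [-0.7, 0.4], [-1.9, -1.5]]]
button [[ 0.45450233 -0.0082231   0.096553  ]] tab [[ 0.47145441 -0.0616009   0.095254  ]]
front [[0.4843, -0.041, 0.165], [0.4939, -0.0381, 0.165]]
left [[0.617, 0.1005, 0.165], [0.6147, 0.0908, 0.165]]
right [[0.6732, -0.0851, 0.165], [0.6659, -0.0783, 0.165]]
axes y,normal,up [[-0.29, 0.957, 0.0], [-0.479, -0.145, 0.866], [0.829, 0.251, 0.5]]
```

```bash
cat > fit2.py <<'E'
from fit import *
A=np.radians([180,60,-60])
def model(v):
    p=[]
    for a,t in zip(A,v[3:]):
        e=np.array([np.cos(a),np.sin(a),0]);p.append(e*.087+[0,0,.196]+18*.001*(e*np.sin(t)+np.array([0,0,-np.cos(t)]))+.002*(e*np.cos(t)+np.array([0,0,np.sin(t)])))
    return np.array(p+[P(0,.04,.017)])
M={}
for n in U:
    g=cv2.cvtColor(C[n]["image"],cv2.COLOR_RGB2HSV)
    c0=pr(n,T(q,model([*q,2,2,2])));M[n]=[]
    for i,c in enumerate(c0):
        lo,hi=((100,120,50),(125,255,255)) if i<3 else ((45,120,40),(75,255,255))
        m=cv2.inRange(g,lo,hi);w=np.zeros_like(m);cv2.circle(w,tuple(int(x) for x in c),14,255,-1)
        k,l,st,ce=cv2.connectedComponentsWithStats(m&w);b=1+np.argmax(st[1:,4]);M[n].append(ce[b]);print(n,i,c.round(1),ce[b].round(1),st[b,4])
F=lambda v:np.r_[np.concatenate([(pr(n,T(v,model(v)))-M[n]).ravel() for n in U]),(pr("top",T(v,L[:1]))-U["top"][0]).ravel()*.5]
r=least_squares(F,[*q,2,2,2],loss="soft_l1");v=r.x
if __name__=="__main__":
    print(v.round(4),np.degrees(v[2]),F(v).round(1))
    print("button",T(v,L[5:6]),"tab",T(v,L[6:7]))
    for n,a in zip(("front","left","right"),A):
        e=np.array([np.cos(a),np.sin(a),0]);print(n,np.round(T(v,np.array([e*.112+[0,0,.165],e*.102+[0,0,.165]])),4).tolist())
E
python3 fit2.py
```

```text
top 0 [337.9 281.7] [336.4 280.9] 198
top 1 [283.8 233. ] [284.9 232.5] 176
top 2 [352.8 210.9] [352.6 212. ] 203
top 3 [325.6 297.9] [324.3 297.7] 108
side 0 [290.7 250.4] [290.8 249.1] 78
side 1 [326.9 209.4] [326.6 210.1] 91
side 2 [358.  252.9] [355.9 252.7] 91
side 3 [277.5 269.6] [276.5 268.4] 65
[ 0.5903 -0.0082  0.2721  2.2624  2.2459  2.192 ] 15.589452440650117 [ 0.2  0.4  0.   0.2  0.3  0.4  0.1  0.6  0.  -0.6  0.6 -0.8  0.5 -0.3
  0.5  0.3 -0.1 -0.3]
button [[ 0.453272   -0.00493729  0.096553  ]] tab [[ 0.46904398 -0.05867561  0.095254  ]]
front [[0.4824, -0.0383, 0.165], [0.492, -0.0357, 0.165]]
left [[0.6181, 0.1002, 0.165], [0.6156, 0.0905, 0.165]]
right [[0.6703, -0.0866, 0.165], [0.6631, -0.0796, 0.165]]
```

Emit:
apply_moves --targets '[[[50,-80,40],[0,0,-0.1]],[[80,-120,45],[0,0,-0.15]],[[110,-160,45],[0,0,-0.2]],[[140,-200,45],[0,0,-0.25]],[[170,-240,45],[0,0,-0.3]],[[190,-280,45],[0,0,-0.35]],[[220,-320,45],[0,0,-0.4]],[[245,-356,45],[0,0,-0.45]]]' --hand 0 --squeeze 15

```text
time_s: 2.2
tool_pos: [0.4029, 0.2987, 0.2679]
tool_rot: [179.9, -0.0, 138.1]
force: [0.7, 1.3, 0.5]
grip_width: 0.0308
```

Emit:
apply_moves --targets '[[[28,-40,-3],[0,0,-0.02]],[[56,-80,-3],[0,0,-0.045]],[[84,-120,-3],[0,0,-0.045]],[[112,-160,-3],[0,0,-0.045]],[[140,-200,-3],[0,0,-0.045]],[[168,-240,-3],[0,0,-0.045]],[[196,-280,-3],[0,0,-0.045]],[[220,-320,-3],[0,0,-0.045]]]'

```text
time_s: 3.0
tool_pos: [0.6232, -0.0209, 0.2646]
tool_rot: [180.0, 0.0, 135.7]
force: [1.0, 0.9, 0.2]
grip_width: 0.0007
```

Emit:
apply_moves --targets '[[[26,-36,0],[0,0,0]],[[26,-36,0],[0,0,0]],[[26,-36,0],[0,0,0]]]'

```text
time_s: 3.3
tool_pos: [0.648, -0.0567, 0.2638]
tool_rot: [-179.9, -0.0, 135.5]
force: [-0.0, -0.2, 0.3]
grip_width: 0.0008
```

Emit:
apply_moves --targets '[[[22,-30,0],[0,0,0]],[[22,-30,-20],[0,0,0]],[[22,-30,-35],[0,0,0]],[[22,-30,-50],[0,0,0]],[[22,-30,-60],[0,0,0]],[[22,-30,-70],[0,0,0]],[[22,-30,-80],[0,0,0]]]'

```text
time_s: 4.0
tool_pos: [0.6708, -0.0843, 0.1862]
tool_rot: [179.8, 0.1, 135.7]
force: [1.0, -0.4, 10.0]
grip_width: 0.0008
```

Emit:
apply_moves --targets '[[[0,0,-10],[0,0,0]],[[0,0,-20],[0,0,0]],[[0,0,-20],[0,0,0]]]'

```text
time_s: 4.3
tool_pos: [0.668, -0.0818, 0.1684]
tool_rot: [179.9, -0.4, 135.8]
force: [-12.7, 5.5, 24.1]
grip_width: 0.0007
```

Emit:
apply_moves --targets '[[[-2,2,3],[0,0,0]],[[-5,5,3],[0,0,0]],[[-7,7,3],[0,0,0]],[[-7,7,3],[0,0,0]]]'

```text
time_s: 4.7
tool_pos: [0.663, -0.0782, 0.1673]
tool_rot: [180.0, 0.0, 135.7]
force: [0.6, -0.6, 2.2]
grip_width: 0.0004
```

Emit:
apply_moves --targets '[[[3,-3,30],[0,0,0]],[[3,-3,65],[0,0,0]],[[0,0,98],[0,0,-0.1]],[[-6,30,98],[0,0,-0.24]],[[-13,60,98],[0,0,-0.38]],[[-20,90,98],[0,0,-0.52]],[[-28,120,98],[0,0,-0.66]],[[-38,150,98],[0,0,-0.8]]]'

```text
time_s: 5.5
tool_pos: [0.6242, 0.0729, 0.2643]
tool_rot: [-179.9, 0.0, 89.5]
force: [0.9, -0.1, 0.5]
grip_width: 0.0005
```

Emit:
apply_moves --targets '[[[-7,30,0],[0,0,-0.12]],[[-7,30,0],[0,0,-0.247]],[[-7,30,0],[0,0,-0.247]]]'

```text
time_s: 5.8
tool_pos: [0.6173, 0.1031, 0.2643]
tool_rot: [-179.9, 0.1, 75.8]
force: [-0.3, -0.5, -0.1]
grip_width: -0.0
```

```bash
python3 - <<'E'
from cell import env
import cv2
p=env.read_camera("side");cv2.imwrite("pics/s1.png",cv2.resize(p["image"][150:330,230:430,::-1],(660,594),interpolation=2));o=env.get_obs();print(o["tool_pos"],o["tool_rot"])
E
```

```text
[0.61760503 0.10154778 0.26457596] [-1.79937615e+02  8.36948839e-02  7.58524516e+01]
```

View pics/s1.png

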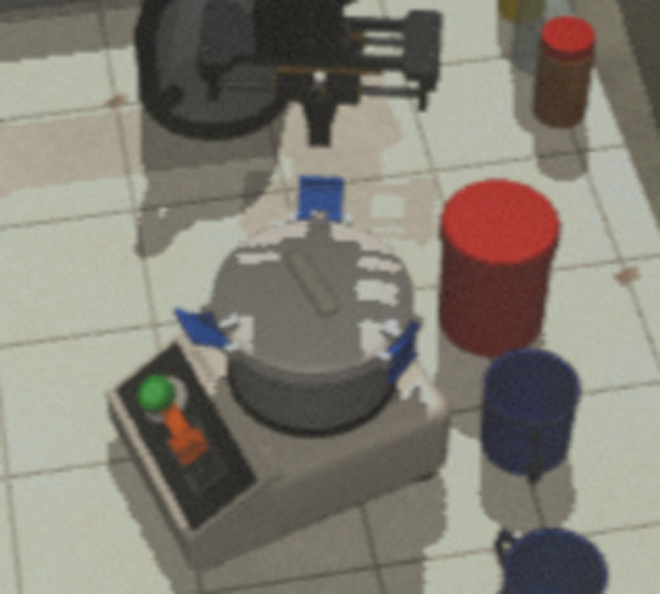

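The right clip now hangs down at about (403,350), apparently home. The gripper is above the left clip, so that one is next, with the same motion.

Emit:
apply_moves --targets '[[[0,0,-20],[0,0,0]],[[0,0,-35],[0,0,0]],[[0,0,-50],[0,0,0]],[[0,0,-60],[0,0,0]],[[0,0,-70],[0,0,0]],[[0,0,-80],[0,0,0]],[[0,0,-90],[0,0,0]],[[0,0,-97],[0,0,0]]]'

```text
time_s: 6.65
tool_pos: [0.6182, 0.098, 0.1695]
tool_rot: [179.9, 0.3, 75.6]
force: [-10.0, -10.7, 25.8]
grip_width: 0.0005
```

Emit:
apply_moves --targets '[[[-1,-5,2],[0,0,0]],[[-2,-9,2],[0,0,0]],[[-2,-11,2],[0,0,0]],[[-2,-11,2],[0,0,0]]]'

```text
time_s: 7.05
tool_pos: [0.6158, 0.0902, 0.17]
tool_rot: [-180.0, 0.0, 75.7]
force: [-0.2, -0.3, 0.1]
grip_width: 0.0008
```

Emit:
apply_moves --targets '[[[1,3,30],[0,0,0]],[[1,3,65],[0,0,0]],[[0,0,97],[0,0,-0.1]],[[-20,-20,97],[0,0,-0.24]],[[-42,-42,97],[0,0,-0.38]],[[-64,-64,97],[0,0,-0.52]],[[-86,-86,97],[0,0,-0.66]],[[-108,-106,97],[0,0,-0.8]]]'

```text
time_s: 7.85
tool_pos: [0.5071, -0.0162, 0.2671]
tool_rot: [180.0, 0.0, 29.5]
force: [0.2, -0.0, 1.0]
grip_width: 0.0007
```

Emit:
apply_moves --targets '[[[-26,-22,0],[0,0,-0.12]],[[-26,-22,0],[0,0,-0.247]],[[-26,-22,0],[0,0,-0.247]]]'

```text
time_s: 8.15
tool_pos: [0.4817, -0.0376, 0.2677]
tool_rot: [-179.9, -0.1, 15.6]
force: [0.9, 1.7, -0.1]
grip_width: 0.0007
```

Emit:
apply_moves --targets '[[[0,0,-22],[0,0,0]],[[0,0,-37],[0,0,0]],[[0,0,-52],[0,0,0]],[[0,0,-62],[0,0,0]],[[0,0,-72],[0,0,0]],[[0,0,-82],[0,0,0]],[[0,0,-92],[0,0,0]],[[0,0,-99],[0,0,0]]]'

```text
time_s: 8.95
tool_pos: [0.4859, -0.0364, 0.1699]
tool_rot: [179.9, -0.5, 15.8]
force: [6.7, 3.1, 16.4]
grip_width: 0.0004
```

Emit:
apply_moves --targets '[[[5,1,2],[0,0,0]],[[9,2,2],[0,0,0]],[[11,3,2],[0,0,0]],[[11,3,2],[0,0,0]]]'

```text
time_s: 9.35
tool_pos: [0.4929, -0.0344, 0.17]
tool_rot: [180.0, 0.1, 15.7]
force: [0.5, -1.3, -0.1]
grip_width: 0.0004
```

Emit:
apply_moves --targets '[[[-5,-1,40],[0,0,0]],[[-15,-4,85],[0,0,0]],[[-30,-12,95],[0.03,-0.1,0]],[[-53,-20,95],[0.06,-0.22,0]],[[-53,-31,80],[0.1,-0.36,0]],[[-53,-31,60],[0.141,-0.504,0]],[[-53,-31,40],[0.141,-0.504,0]],[[-53,-31,40],[0.141,-0.504,0]]]'

```text
time_s: 10.15
tool_pos: [0.4511, -0.0509, 0.2468]
tool_rot: [-177.8, -16.2, 17.0]
force: [-0.9, 0.6, 0.3]
grip_width: 0.0006
```

```bash
python3 - <<'E'
from cell import env
import cv2,numpy as np
I=[]
for n,(r,c) in {"side":(190,230),"top":(170,230)}.items():
    p=env.read_camera(n);I.append(cv2.resize(p["image"][r:r+150,c:c+150,::-1],(400,400),interpolation=2))
cv2.imwrite("pics/s2.png",np.hstack(I));o=env.get_obs();print(o["tool_pos"],o["tool_rot"],o["qpos"])
E
```

```text
[ 0.44909461 -0.05492474  0.24516722] [-177.7876821   -15.87113342   16.48413889] [  3.90966787 -17.21514536   5.84283993 117.96806496  -7.8855612
  66.03470805 -61.13659962]
```

View pics/s2.png

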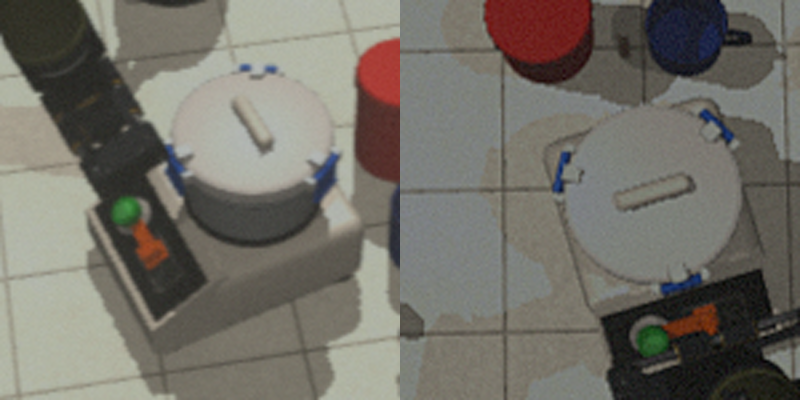

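All three clips look folded down against the bowl: rear ones at about (560,170) and (715,125) in the right half, front one at (680,285). The tab is still locked. Joint 2 sits at its limit at this height, so I'll go lower, then correct the tilt.

Emit:
apply_moves --targets '[[[0,-3,-25],[0.01,-0.04,0]],[[3,-6,-50],[0.02,-0.08,0]],[[6,-6,-75],[0.05,-0.16,0]],[[6,-6,-95],[0.066,-0.235,0]],[[6,-6,-105],[0.066,-0.235,0]],[[6,-6,-105],[0.066,-0.235,0]]]' --hand 30

```text
time_s: 10.85
tool_pos: [0.4608, -0.0569, 0.1393]
tool_rot: [-177.8, -29.8, 17.2]
force: [-0.3, -0.1, -0.3]
grip_width: 0.0292
```

```bash
cat > st.py <<'E'
from cell import env
import numpy as np,sys
from scipy.spatial.transform import Rotation as R
o=env.get_obs();p=np.array(o["tool_pos"])*1e3
D=R.from_euler("xyz",[180,-30,15.6],degrees=True);C=R.from_euler("xyz",o["tool_rot"],degrees=True)
print("rotvec",(D*C.inv()).as_rotvec().round(3),"qpos",np.round(o["qpos"],1),"F",np.round(o["force"],1),"w",o["grip_width"])
c,s=np.cos(.2721),np.sin(.2721);n=np.array([-.5*c,-.5*s,.866]);y=np.array([-s,c,0]);u=np.array([.866*c,.866*s,.5])
O=np.array([590.3-120.8*c,-8.2-120.8*s,78.8]);d=p-O
print("pos",p.round(1),"panel frame up,y,n",(d@u).round(1),(d@y).round(1),(d@n).round(1));A=np.stack([u,y,n])
print("F panel",(A@o["force"]).round(1))
for a in sys.argv[1:]:
    t=np.array(eval(a));print(t,"abs",(O+t@A).round(1),"shift",(O+t@A-p).round(1))
E
python3 st.py "[0,-16,45]" "[0,-16,11]" "[0,-36,11]"
```

```text
rotvec [-0.03  -0.012 -0.047] qpos [ 29.5 -17.2  -9.6 134.6 -32.9  43.7 -32.1] F [-0.3 -0.1 -0.3] w 0.02917075920356287
pos [460.8 -56.9 139.3] panel frame up,y,n 15.5 -12.1 60.9
F panel [-0.4 -0.  -0.1]
[  0 -16  45] abs [456.6 -62.1 117.8] shift [ -4.3  -5.2 -21.5]
[  0 -16  11] abs [472.9 -57.6  88.3] shift [ 12.1  -0.6 -51. ]
[  0 -36  11] abs [478.3 -76.8  88.3] shift [ 17.5 -19.9 -51. ]
```

Emit:
apply_moves --targets '[[[-2,-3,-12],[-0.03,-0.012,-0.047]],[[-4,-5,-20],[-0.03,-0.012,-0.047]],[[-4,-5,-21],[-0.03,-0.012,-0.047]]]'

```text
time_s: 11.15
tool_pos: [0.4598, -0.0628, 0.1185]
tool_rot: [180.0, -30.1, 15.8]
force: [-0.2, -0.2, 0.3]
grip_width: 0.0298
```

```bash
python3 st.py "[0,-16,11]" "[0,-36,11]"
```

```text
rotvec [-0.     0.002 -0.003] qpos [ 28.2 -17.3  -9.9 137.4 -32.   38.1 -34.4] F [-0.2 -0.2  0.3] w 0.029799206700095213
pos [459.8 -62.8 118.5] panel frame up,y,n 2.9 -17.5 44.2
F panel [-0.  -0.2  0.4]
[  0 -16  11] abs [472.9 -57.6  88.3] shift [ 13.2   5.2 -30.2]
[  0 -36  11] abs [478.3 -76.8  88.3] shift [ 18.6 -14.  -30.2]
```

Emit:
apply_moves --targets '[[[7,3,-8],[0,0,0]],[[11,4,-16],[0,0,0]],[[14,5,-22],[0,0,0]],[[16,6,-27],[0,0,0]],[[16,6,-27],[0,0,0]]]'

```text
time_s: 11.65
tool_pos: [0.4752, -0.0578, 0.09]
tool_rot: [-180.0, -30.0, 15.5]
force: [-0.4, 0.5, -0.1]
grip_width: 0.0298
```

```bash
python3 st.py "[4,-16,11]" "[4,-36,11]"; python3 - <<'E'
from cell import env
import cv2,numpy as np
p=env.read_camera("side");cv2.imwrite("pics/s3.png",cv2.resize(p["image"][220:320,235:335,::-1],(600,600),interpolation=2))
E
```

```text
rotvec [-0.001  0.001  0.001] qpos [ 27.1 -12.5 -11.  137.7 -33.8  32.7 -33.5] F [-0.4  0.5 -0.1] w 0.02980811308530454
pos [475.2 -57.8  90. ] panel frame up,y,n 2.6 -16.8 11.4
F panel [-0.2  0.6  0.1]
[  4 -16  11] abs [476.3 -56.6  90.3] shift [1.1 1.2 0.3]
[  4 -36  11] abs [481.7 -75.9  90.3] shift [  6.5 -18.1   0.3]
```

View pics/s3.png

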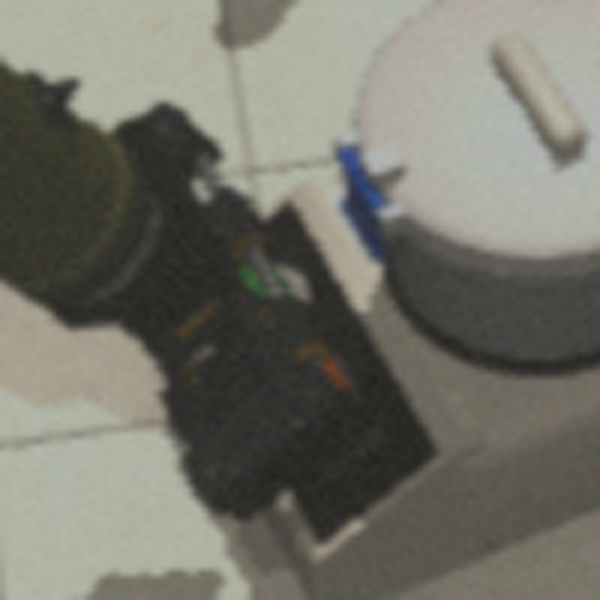

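The fingers straddle the orange thumb piece, visible at about (335,370) between them, with no contact. The front clip is down at (365,205). Now I slide the tab.

Emit:
apply_moves --targets '[[[1.6,-5.8,0],[0,0,0]],[[2.7,-9.6,0],[0,0,0]],[[3.8,-13.5,0],[0,0,0]],[[4.8,-17,0],[0,0,0]],[[5.6,-20,0],[0,0,0]],[[6.2,-22,0],[0,0,0]],[[6.5,-23,0],[0,0,0]],[[6.5,-23,0],[0,0,0]]]'

```text
time_s: 12.5
tool_pos: [0.4821, -0.0812, 0.091]
tool_rot: [179.9, -30.1, 15.6]
force: [0.6, 1.3, 1.6]
grip_width: 0.0302
```

```bash
python3 st.py
```

```text
rotvec [0.    0.003 0.001] qpos [ 27.9 -10.5  -8.6 136.1 -34.3  33.4 -29.8] F [0.6 1.3 1.6] w 0.030150907759801712
pos [482.1 -81.2  91. ] panel frame up,y,n 3.5 -41.2 12.0
F panel [1.6 1.1 0.9]
```

Emit:
apply_moves --targets '[[[0.5,-1.9,0],[0,0,0]],[[1,-3.5,0],[0,0,0]],[[1,-3.5,0],[0,0,0]]]'

```text
time_s: 12.8
tool_pos: [0.4823, -0.0814, 0.0907]
tool_rot: [-179.7, -30.0, 15.7]
force: [-5.5, 8.2, 8.1]
grip_width: 0.0298
```

```bash
python3 st.py
```

```text
rotvec [-0.004 -0.    -0.003] qpos [ 28.  -10.2  -8.4 135.9 -34.6  33.8 -29.3] F [-5.5  8.2  8.1] w 0.02980051774101186
pos [482.3 -81.4  90.7] panel frame up,y,n 3.4 -41.5 11.8
F panel [1.4 9.4 8.5]
```

Emit:
apply_moves --targets '[[[-2,7,0],[0,0,0]],[[-8,5,11],[0,0,0]],[[-14,4,21],[0,0,0]],[[-19,3,30],[0,0,0]],[[-19,3,30],[0,0,0]]]'

```text
time_s: 13.3
tool_pos: [0.4645, -0.0826, 0.1223]
tool_rot: [179.8, -30.2, 15.6]
force: [0.1, 0.2, 0.3]
grip_width: 0.0298
```

Emit:
apply_moves --targets '[[[-5,19,0],[0,0,0]],[[-10,38,0],[0,0,0]],[[-16,57,0],[0,0,0]],[[-21,75,0],[0,0,0]],[[-21,75,0],[0,0,0]]]' --hand 0

```text
time_s: 13.8
tool_pos: [0.4613, -0.0077, 0.0997]
tool_rot: [-178.7, -29.3, 15.3]
force: [-4.4, -7.5, 6.4]
grip_width: 0.0024
```

```bash
python3 st.py "[0,40,26]" "[0,40,20.5]"; python3 - <<'E'
from cell import env
import cv2,numpy as np
I=[]
for n,(r,c) in {"side":(220,235),"top":(240,290)}.items():
    p=env.read_camera(n);I.append(cv2.resize(p["image"][r:r+100,c:c+100,::-1],(400,400),interpolation=2))
cv2.imwrite("pics/s4.png",np.hstack(I))
E
```

```text
rotvec [-0.015 -0.018 -0.006] qpos [  5.7 -17.2   1.3 139.6 -21.8  32.6 -51.5] F [-4.4 -7.5  6.4] w 0.0024084213210933897
pos [461.3  -7.7  99.7] panel frame up,y,n 7.5 35.1 19.8
F panel [-2.2 -6.   8.6]
[ 0 40 26] abs [450.7  -5.6 101.3] shift [-10.6   2.1   1.6]
[ 0.  40.  20.5] abs [453.3  -4.9  96.6] shift [-7.9  2.9 -3.1]
```

View pics/s4.png

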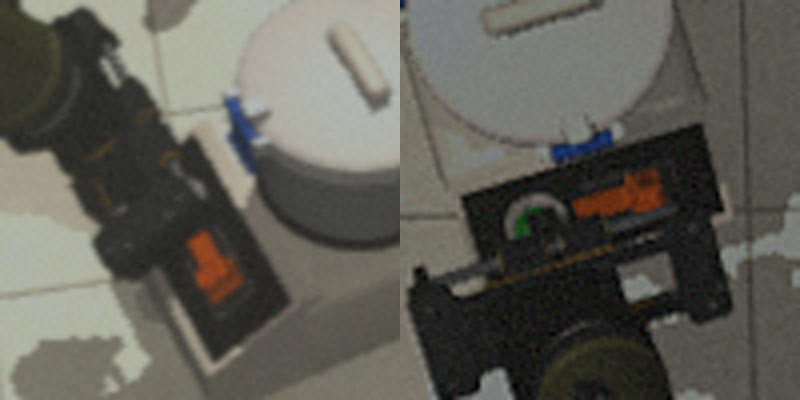

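The tab sits at its far end, with orange at (640,190) in the right half. The reach limit pulled the tool onto the button's edge with a light touch. I'll lift off and use less lean here.

Emit:
apply_moves --targets '[[[0,2,10],[-0.02,0.06,0]],[[0,3,20],[-0.05,0.16,0]],[[-8,3,25],[-0.07,0.19,0]],[[-12,2,20],[-0.07,0.19,0]],[[-12,2,15],[-0.07,0.19,0]],[[-12,2,15],[-0.07,0.19,0]]]'

```text
time_s: 14.5
tool_pos: [0.4474, -0.0066, 0.113]
tool_rot: [-179.6, -17.6, 15.6]
force: [-0.6, 0.2, 0.4]
grip_width: 0.0004
```

```bash
python3 st.py "[-3,40,26]" "[-3,40,22]";  python3 -c "
from cell import env;print(env.get_obs()['tool_rot'])"
```

```text
rotvec [ 0.053 -0.211 -0.002] qpos [  9.7 -13.6  -6.8 131.4 -10.3  46.  -65.4] F [-0.6  0.2  0.4] w 0.0003672745765758221
pos [447.4  -6.6 113. ] panel frame up,y,n 2.9 39.9 37.9
F panel [-0.2  0.4  0.6]
[-3 40 26] abs [448.2  -6.3  99.8] shift [  0.8   0.3 -13.2]
[-3 40 22] abs [450.1  -5.8  96.4] shift [  2.7   0.8 -16.7]
[-179.64494222  -17.55292036   15.58088027]
```

Emit:
apply_moves --targets '[[[0.8,0.3,-8],[0,0,0]],[[1.8,0.6,-15],[0,0,0]],[[1.8,0.6,-15],[0,0,0]]]'

```text
time_s: 14.8
tool_pos: [0.45, -0.0054, 0.0986]
tool_rot: [-179.7, -17.6, 15.7]
force: [-0.4, 0.9, 0.3]
grip_width: 0.0005
```

Emit:
apply_moves --targets '[[[0.5,0.15,-0.9],[0,0,0]],[[1,0.3,-1.7],[0,0,0]],[[1,0.3,-1.7],[0,0,0]]]'

```text
time_s: 15.1
tool_pos: [0.4523, -0.0052, 0.0987]
tool_rot: [-179.7, -17.7, 15.7]
force: [0.5, -0.3, 0.5]
grip_width: 0.0005
```

Emit:
apply_moves --targets '[[[0.5,0.15,-0.9],[0,0,0]],[[1,0.3,-1.7],[0,0,0]],[[1,0.3,-1.7],[0,0,0]]]'

```text
time_s: 15.4
tool_pos: [0.4532, -0.005, 0.0974]
tool_rot: [-179.7, -17.7, 15.7]
force: [-4.6, -0.9, 5.2]
grip_width: 0.0007
```

Emit:
apply_moves --targets '[[[0.5,0.15,-0.9],[0,0,0]],[[1,0.3,-1.7],[0,0,0]],[[1,0.3,-1.7],[0,0,0]]]'

```text
time_s: 15.7
tool_pos: [0.4542, -0.0047, 0.0957]
tool_rot: [-179.7, -17.7, 15.7]
force: [-3.1, -0.7, 5.1]
grip_width: 0.0004
```

```bash
python3 st.py
```

```text
rotvec [ 0.054 -0.208 -0.003] qpos [  9.4 -11.4  -7.1 131.9 -10.3  43.  -65.5] F [-3.1 -0.7  5.1] w 0.00036301611377321917
pos [454.2  -4.7  95.7] panel frame up,y,n 0.3 40.0 19.3
F panel [-0.2  0.1  6. ]
```

Emit:
apply_moves --targets '[[[0.5,0.15,-0.9],[0,0,0]],[[1,0.3,-1.7],[0,0,0]]]'

```text
time_s: 15.9
tool_pos: [0.4552, -0.0044, 0.0937]
tool_rot: [-179.8, -17.7, 15.7]
force: [-2.0, -0.2, 2.6]
grip_width: 0.0002
```

Emit:
apply_moves --targets '[[[0.5,0.15,-0.9],[0,0,0]],[[1,0.3,-1.7],[0,0,0]]]'

```text
time_s: 16.1
tool_pos: [0.4563, -0.004, 0.0917]
tool_rot: [-179.8, -17.7, 15.7]
force: [-1.6, -0.6, 1.2]
grip_width: 0.0004
```

Emit:
apply_moves --targets '[[[0.5,0.15,-0.9],[0,0,0]],[[1,0.3,-1.7],[0,0,0]]]'

```text
time_s: 16.3
tool_pos: [0.4572, -0.0037, 0.0898]
tool_rot: [-179.7, -17.7, 15.7]
force: [0.0, 0.1, 0.6]
grip_width: 0.0006
```

```bash
python3 st.py
```

```text
rotvec [ 0.054 -0.208 -0.003] qpos [  9.3 -10.5  -7.2 132.  -10.3  42.  -65.6] F [0.  0.1 0.6] w 0.0006056354256244014
pos [457.2  -3.7  89.8] panel frame up,y,n 0.1 40.2 12.6
F panel [0.4 0.1 0.5]
```

The force fell from 6 N to zero, so the click has probably happened. I'll go on gently to the solid stop.

Emit:
apply_moves --targets '[[[0.5,0.15,-0.9],[0,0,0]],[[1,0.3,-1.7],[0,0,0]]]'

```text
time_s: 16.5
tool_pos: [0.4581, -0.0034, 0.0883]
tool_rot: [-179.7, -17.7, 15.7]
force: [-4.1, -1.5, 6.3]
grip_width: 0.0002
```

Emit:
apply_moves --targets '[[[0.5,0.15,-0.9],[0,0,0]],[[1,0.3,-1.7],[0,0,0]]]'

```text
time_s: 16.7
tool_pos: [0.4587, -0.0033, 0.0878]
tool_rot: [-179.7, -17.6, 15.7]
force: [-15.0, -2.1, 23.0]
grip_width: 0.0001
```

```bash
python3 st.py
```

```text
rotvec [ 0.054 -0.209 -0.004] qpos [  9.3 -10.   -7.3 131.9 -10.2  41.7 -65.7] F [-15.   -2.1  23. ] w 0.0001431067549556123
pos [458.7  -3.3  87.8] panel frame up,y,n 0.5 40.1 10.1
F panel [-1.4  2.  27.4]
```

The solid stop is reached at 27 N, below the 45 N limit. Retreat along the normal and check.

Emit:
apply_moves --targets '[[[-3,-1,6],[0,0,0]],[[-8,-2,15],[0,0,0]],[[-15,-4,30],[0,0,0]],[[-20,-6,50],[0,0,0]],[[-20,20,80],[0,0,0]],[[-20,60,100],[0,0,0]],[[-20,100,110],[0,0,0]],[[-20,140,110],[0,0,0]]]'

```text
time_s: 17.5
tool_pos: [0.4433, 0.1395, 0.1983]
tool_rot: [-179.7, -17.8, 15.6]
force: [0.5, 0.5, -0.9]
grip_width: 0.0007
```

Emit:
apply_moves --targets '[[[10,45,0],[0,0,0]],[[10,90,0],[0,0,0]],[[10,90,0],[0,0,0]],[[10,90,0],[0,0,0]]]'

```text
time_s: 17.9
tool_pos: [0.4515, 0.2284, 0.1957]
tool_rot: [-179.8, -17.5, 15.8]
force: [0.6, -0.6, -0.8]
grip_width: 0.0006
```

```bash
python3 - <<'E'
from cell import env
import cv2,numpy as np
I=[]
for n,(r,c) in {"side":(195,255),"top":(195,265)}.items():
    p=env.read_camera(n);I.append(cv2.resize(p["image"][r:r+120,c:c+120,::-1],(400,400),interpolation=2))
    g=cv2.cvtColor(p["image"],cv2.COLOR_RGB2HSV);m=cv2.inRange(g,(45,120,40),(75,255,255));m[:r]=0;m[r+120:]=0;m[:,:c]=0;m[:,c+120:]=0
    print(n,np.argwhere(m).mean(0)[::-1],(m>0).sum())
cv2.imwrite("pics/s5.png",np.hstack(I));o=env.get_obs();print(o["tool_pos"],o["force"])
E
```

```text
side [278.86206897 269.87931034] 58
top [323.78947368 295.69473684] 95
[0.45199439 0.22626875 0.19560835] [-0.23732608 -0.19235526  0.75084731]
```

View pics/s5.png

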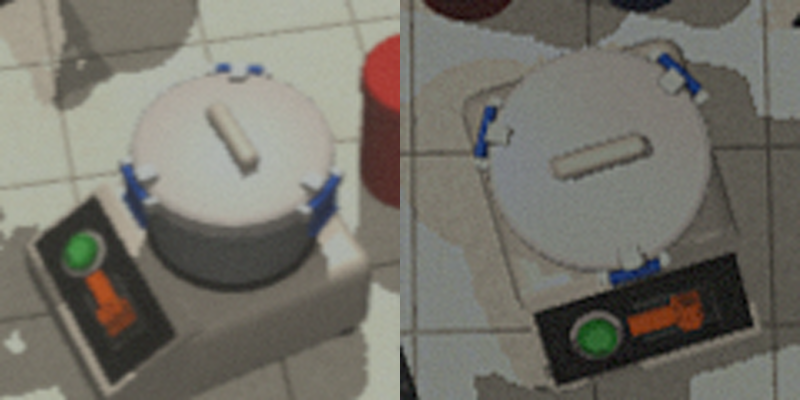

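The button sits down inside its ring at (82,252) and (598,338). The tab is at its far end and all three clips are down.

```bash
python3 -c "
from cell import env;print(env.sign_off())"
```

```text
the job is handed in; nothing more can be done
None
```

I closed the three clips, slid the child-lock tab aside, pressed the button in and handed the job in at about 18 s of the 61 s allowed. No verdict was reported.

- **Clips:** I folded right rear, left rear, then front. The contact force fell to near zero after each one, and the last pictures show all three hanging against the bowl. I did not measure their angles.
- **Child lock:** The tab met a hard stop about where its full 18 mm travel should end (about 9 N along the slide).
- **Button:** While pressing, the force rose to about 6 N and then fell away at the click. I pressed on to the solid stop, about 12 mm in, at 27 N against the 45 N limit. The last pictures show the button staying in after I let go.
- **Surroundings:** In the last picture the arm was clear, with no force on the tool. I kept clear of the other things, but did not measure their positions again at the end.
- **What went off plan:** The first move to the button ran into the arm's reach limit. It set the closed fingers on the button's edge with about 11 N, after the tab was unlocked. I lifted off and pressed with about 18° of lean instead of 30°. A reading just before lifting off suggested the button had barely moved.

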